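Shut the analyser's service panel and lock its quarter-turn fastener

ROBOT

A 6-joint arm with a two-finger parallel gripper is mounted at the origin on the work surface. World frame = base frame: x ahead of the robot, y to its left, z up, the work surface at z = 0. Lengths are in m, angles in rad, forces in N, time in s.
With the tool pointing down it reaches from about 0.25 to 0.775 m from the base axis. Payload 4 kg.
Tool frame: the origin (TCP) lies midway between the tips of the shut fingers; the grasp point (between the pads) lies 19 mm behind it; z points along the fingers, y is the direction in which the jaws open and shut (so a half turn about z gives the same grasp; the last joint's range is limited). The gripper opens to 94 mm and grips with 3 to 60 N. Pads are 16 mm wide; open, the fingers measure 119 mm over their backs; the gripper's body (75 mm by 177 mm) begins 78 mm behind the grasp point.
Start: joints at [-1.274, 0.087, 1.371, -0, 1.684, -0.103], TCP at [0.214, -0.507, 0.206] pointing down, gripper open.
Joint ranges: [-3.1, 3.1], [-0.76, 2.03], [0.27, 2.55], [-1.08, 4.22], [0.17, 2.65], [-2.57, 2.57]. Speed limits (rad/s): [2.79, 2.79, 3.14, 3.14, 3.14, 3.14].

INTERFACE

Orientations are given as [roll, pitch, yaw] about the fixed x, y, z axes, in that order (R = Rz(yaw) Ry(pitch) Rx(roll)).
In Python, from bench import robot gives the robot as it stands.
- The arm moves only by the tool servo_tool, never from a script. Its argument "rows" is a list of rows, each a list of 2 entries, a list of its own where there are three numbers: the shift along the tool's x, y, z normalised to -1 to 1, where 1 is 0.08 m, then the turn about the tool's z normalised to -1 to 1, where 1 is pi/2 rad. A call has 1 to 12 rows; each row is the pose to reach, as a shift and turn from the pose commanded when the call began, along the tool's axes at that moment; what a row does not reach only later rows make up. A row lasts 1/12 s, in which the tool goes at most 41.7 mm and 7.16 degrees, less where a joint would pass 70% of its speed; a pose out of reach is approached as far as the arm can. A call with a number of a shift or a turn outside -1 to 1 is refused whole. A call with a gripper value outside its range is refused whole. "grip" is the closure, from -1 (fully open) to 1 (shut), set as the call begins (left out, the last holds). The fingers move at their own pace and stop on an object; the grip force is fixed at half the most. Time passes only in rows, so rows that repeat a pose let the fingers close. It gives the time, the measured TCP pose, the force and the opening at its end, in the units of the state.
- robot.get_obs(): the state, without advancing time (a new reading comes with each control period).
- robot.snapshot(name): name is "scene" or "top" or "wrist"; returns a dict with "pixels" (480x640x3 uint8, red, green, blue), "camera_matrix" (3x3 intrinsics, pixels), "D" ([k1, k2, p1, p2, k3] as OpenCV has them; the pictures are not rectified), "world_from_camera" (4x4, takes a point from camera to world coordinates). Camera axes: x right, y down, z forward; pixel columns grow to the right and rows downward; lengths in m; the calibration is good to about 2 mm. A picture is of the moment at which its call begins. There is no depth.
- robot.close_job(): hands the job in, once; it reports no verdict.
The state is a dict: "time": time; "joint_positions": joint angles; "qvel": joint speeds; "joint_torque": joint torques, N m; "tool_pos": TCP position; "ee_rot": TCP orientation; "wrist_force": force on the tool from outside, world axes, zero at the start; "wrist_torque": the same for the moment, N m; "width": finger opening in m.
Only numpy, scipy, OpenCV 4.12 (cv2) and the standard library are available. Lean on these libraries where they do the work, as an engineer would, in place of code of your own. Each camera call takes 0.05 s, during which the arm holds its last target.

TASK

The grey service panel on top of the cream analyser stands ajar: push it fully shut with the fingertips, and only then set a fingertip in the slot of its round blue fastener and turn it clockwise (seen from above) as far as it goes, so that the panel is locked. Only push: do not raise the panel, pick nothing up, and leave the things on and around the analyser where they stand.

Things in the scene. Friction and masses are not known exactly. Their poses are not given: they have to be found in the camera images.
- analyser: Cream bench instrument, fixed, 340 (x) x 400 (y) x 124 mm high; origin under its centre on the bench, x away from its front (robot side), z up. The grey panel lies flush in its top when shut: x -150 to 70, y -130 to 130 mm; hinge along y at x = 70, height 124 mm. Behind it a raised head (x 98 to 158, y -125 to 125 mm) stands 174 mm above the bench.
- panel (a joint): Tilt of the grey service panel (220 x 260 x 24 mm) about its rear hinge, rad: 0 = shut and flush (a firm stop); it starts 0.18 to 0.35 open, its robot-side edge raised. A stiff hinge holds it wherever it is left; 1 to 3 N down at the front edge shuts it.
- panel_edge (a point): Middle of the top of the panel's front edge; axes turn with the panel: x towards the hinge (220 mm away), z out of its top face. The fastener's disc begins 23 mm behind this point; the rest of the panel's top is plain and flat.
- cam (a joint): Turn of the blue fastener, rad: 0 = unlocked (slot along the analyser's x, one end at the red dot), grows clockwise seen from above, 1.571 = locked at a firm stop (slot along the analyser's y, one end at the green dot). It starts at 0 to 0.35, takes about 0.08 N m to turn and stays where it is left. Turn it only with the panel shut.
- cam_slot (a point): Centre of the top of the blue fastener, a disc 104 mm across, flush in the panel, 75 mm behind panel_edge; 124 mm above the bench when shut. x along the slot, y across, z out. Slot: 84 long, 40 wide, 16 mm deep, black floor, closed ends, centred on the axis, a white line along each side. Shut fingers near one end, pushing its side wall along an arc about the centre, turn it.
- jar: Loose amber glass jar with white cap, 42 mm across, 48 mm high, standing on the analyser's deck beside the panel; origin under its centre. Leave alone.
- weight: Loose brass calibration weight, 34 mm across, 44 mm high, standing on the deck at the other side of the panel; origin under its centre. Leave alone.
- bottle: Loose white bottle with blue cap, 64 mm across, 160 mm high, on the bench; origin under its centre. Leave alone.
- beaker: Loose glass beaker, 72 mm across, 85 mm high, on the bench; origin under its centre. Leave alone.
- rack: Loose white vial rack, 130 x 60 x 65 mm high with its capped vials, on the bench; origin under its centre. Leave alone.
- mug: Loose white mug, 76 mm across without its handle, 90 mm high, on the bench; origin under its centre. Leave alone.

How it is judged:
By the outcome, as a careful person would: the job done as asked, in the order asked, and still so for the second after the job is handed in, with the robot touching nothing.
It also fails if it takes over 48 s, if anything falls off the work surface, if the arm or the gripper's body presses on something with over 40 N, if the wrist force passes 120 N, or if a joint passes its speed limit or range.

## Working session

There is one attempt and no reset: what is moved stays moved. The work goes in short steps, Python scripts to look and compute and a tool call to move; the robot and the scene stay as the last step left them, time stands still between calls to the robot, and variables do not carry over. Pictures are saved under pics/ and viewed, and the job is handed in when it is done.

Besides the shell and the picture viewer there is one more tool, called after "Request:" as name(argument=value, ...) on one line, values as JSON. servo_tool: Moves the arm, as the interface text tells. Its arguments: {"type":"object","properties":{"rows":{"type":"array"},"grip":{"type":"number"}},"required":["rows"]}

```bash
mkdir -p pics
cat > h.py <<'E'
import numpy as np, cv2
from bench import robot
def snap(cam,name):
    s=robot.snapshot(cam); cv2.imwrite(f'pics/{name}.png',s['pixels'][:,:,::-1]); np.savez(f'pics/{name}.npz',**{k:np.array(v) for k,v in s.items()}); return s
def ray(s,uv):
    K=np.array(s['camera_matrix'],float);D=np.array(s['D'],float);T=np.array(s['world_from_camera'])
    p=cv2.undistortPoints(np.array(uv,float).reshape(-1,1,2),K,D).reshape(-1,2)
    d=np.c_[p,np.ones(len(p))]@T[:3,:3].T
    return T[:3,3],d
def plane(s,uv,z):
    o,d=ray(s,uv); t=(z-o[2])/d[:,2]; return o+d*t[:,None]
def proj(s,P):
    T=np.linalg.inv(np.array(s['world_from_camera']));P=np.atleast_2d(P)@T[:3,:3].T+T[:3,3]
    return cv2.projectPoints(P,np.zeros(3),np.zeros(3),np.array(s['camera_matrix'],float),np.array(s['D'],float))[0].reshape(-1,2)
E
python3 - <<'E'
from h import *
for c in ['scene','top','wrist']:
    s=snap(c,c+'0'); print(c,np.round(s['world_from_camera'],3).tolist())
print(robot.get_obs())
E
```

```text
scene [[-0.609, 0.537, -0.584, 1.108], [0.793, 0.4, -0.459, 0.519], [-0.013, -0.743, -0.67, 0.779], [0.0, 0.0, 0.0, 1.0]]
top [[-0.023, -0.999, 0.046, 0.471], [-1.0, 0.023, -0.006, 0.024], [0.005, -0.046, -0.999, 1.185], [0.0, 0.0, 0.0, 1.0]]
wrist [[0.39, -0.888, -0.244, 0.286], [-0.921, -0.377, -0.102, -0.476], [-0.001, 0.265, -0.964, 0.383], [0.0, 0.0, 0.0, 1.0]]
{'time': 0.15, 'joint_positions': array([-1.27413535e+00,  8.77914983e-02,  1.37185850e+00,  1.34358221e-06,
        1.68362181e+00, -1.03080568e-01]), 'qvel': array([ 0.00063688, -0.0035971 , -0.00361035, -0.00125055, -0.0003337 ,
        0.00111522]), 'joint_torque': array([ 2.88301824e-03, -3.40639615e+01, -3.02794504e+01,  7.19184754e-02,
        3.04913032e-02, -1.11617530e-04]), 'tool_pos': array([ 0.21393373, -0.50623905,  0.2045943 ]), 'ee_rot': array([-3.13992255e+00, -1.74109782e-04,  3.99741554e-01]), 'wrist_force': array([ 1.14903418, -0.36048237, -0.0961362 ]), 'wrist_torque': array([0.00013394, 0.01396957, 0.04453038]), 'width': 0.09429433712673328}
```

View pics/top0.png

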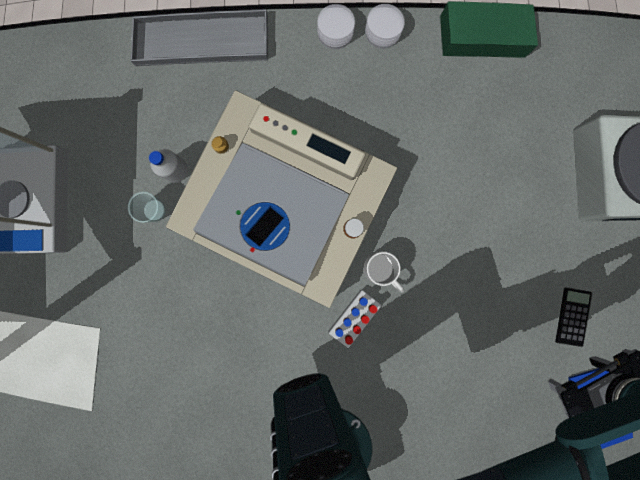

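View pics/scene0.png

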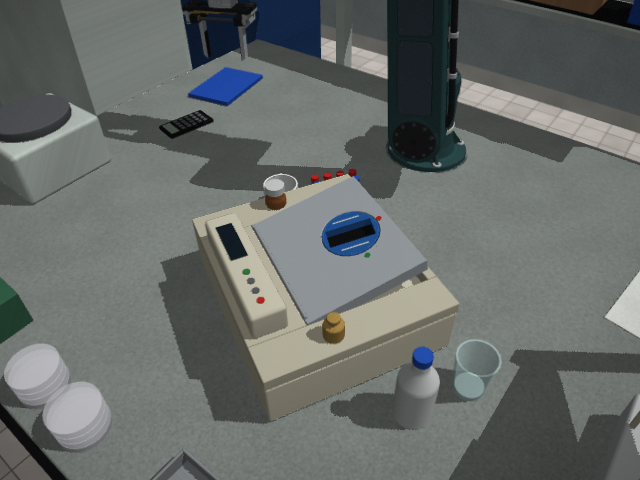

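View pics/wrist0.png

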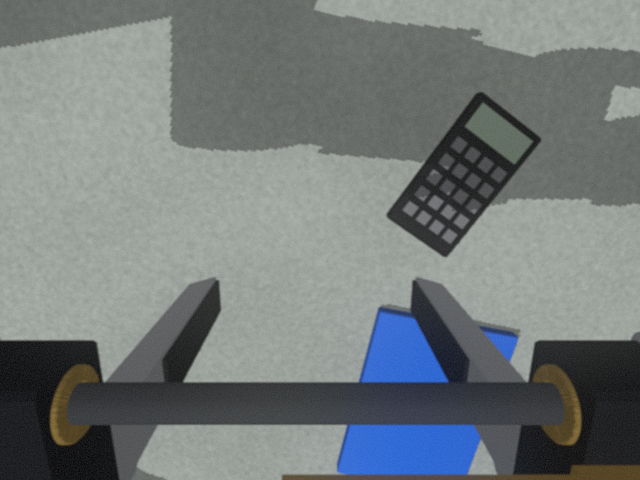

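The top view shows the analyser's deck corners near (235,91), (397,168), (333,307) and (167,228), with the blue fastener at about (265,226). The scene view has the fastener at about (351,234). The jar, weight, rack and mug all sit clear of the panel. Next I'll measure these.

```bash
cat > m.py <<'E'
from h import *
def blue(s,roi):
    im=s['pixels']; hsv=cv2.cvtColor(im,cv2.COLOR_RGB2HSV)
    m=cv2.inRange(hsv,(100,130,60),(125,255,255)); mm=np.zeros_like(m); x0,y0,x1,y1=roi; mm[y0:y1,x0:x1]=m[y0:y1,x0:x1]
    c=max(cv2.findContours(mm,cv2.RETR_EXTERNAL,cv2.CHAIN_APPROX_NONE)[0],key=cv2.contourArea)
    return c.reshape(-1,2).astype(float)
def tri(s1,u1,s2,u2):
    o1,d1=ray(s1,u1);o2,d2=ray(s2,u2);d1=d1[0];d2=d2[0]
    t=np.linalg.lstsq(np.c_[d1,-d2],o2-o1,rcond=None)[0]
    a=o1+t[0]*d1;b=o2+t[1]*d2
    return (a+b)/2,np.linalg.norm(a-b)
E
python3 - <<'E'
from m import *
t=np.load('pics/top0.npz');s=np.load('pics/scene0.npz')
# cream mask corners in top
hsv=cv2.cvtColor(t['pixels'],cv2.COLOR_RGB2HSV)
m=cv2.inRange(hsv,(12,25,120),(35,110,255)); m=cv2.morphologyEx(m,cv2.MORPH_OPEN,np.ones((3,3)))
c=max(cv2.findContours(m,cv2.RETR_EXTERNAL,cv2.CHAIN_APPROX_NONE)[0],key=cv2.contourArea)
h=cv2.convexHull(c); q=cv2.approxPolyDP(h,8,True).reshape(-1,2); print('hull',q.tolist())
P=plane(t,q,0.124);print(np.round(P,3).tolist(), [round(float(np.linalg.norm(P[i]-P[i-1])),3) for i in range(len(P))])
for n,S,roi in (('top',t,(220,185,310,270)),('scene',s,(310,200,395,265))):
    e=cv2.fitEllipse(blue(S,roi).astype(np.float32)); print(n,e)
    globals()['e'+n]=e
C,r=tri(t,etop[0],s,escene[0]);print('disc centre',C,r)
for nm,a,b in (('red',(252.5,250),(378.5,218)),('green',(238,212),(367.5,255)),):
    print(nm,tri(t,a,s,b))
for k,S,f in (('top',t,4),('scene',s,4)):
    x0,y0,x1,y1=(180,130,360,320) if k=='top' else (240,170,440,330)
    cv2.imwrite(f'pics/{k}0z.png',cv2.resize(S['pixels'][y0:y1,x0:x1,::-1],None,fx=4,fy=4)[:600,:800] if k=='top' else cv2.resize(S['pixels'][y0:y1,x0:x1,::-1],None,fx=4,fy=4)[:600,:800])
E
```

```text
hull [[234, 91], [396, 167], [330, 306], [167, 227]]
[[0.839, 0.194, 0.124], [0.66, -0.159, 0.124], [0.361, -0.007, 0.124], [0.54, 0.344, 0.124]] [0.335, 0.396, 0.335, 0.394]
top ((264.4987487792969, 225.83938598632812), (46.79744338989258, 48.36981964111328), 90.42916107177734)
scene ((350.4284362792969, 233.4496612548828), (41.952728271484375, 57.895206451416016), 76.07935333251953)
disc centre [0.53498983 0.1281464  0.1516462 ] 0.0018423431295034555
red (array([0.48428966, 0.15301956, 0.16561147]), np.float64(0.0027539989663087267))
green (array([0.5649659 , 0.18391499, 0.15433048]), np.float64(0.00313901670276467))
```

Run:
```python
import cv2
a=cv2.imread('pics/top0.png')[130:310,180:360];cv2.imwrite('pics/tz.png',cv2.resize(a,None,fx=3.3,fy=3.3,interpolation=cv2.INTER_CUBIC))
```

```text
(no output)
```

View pics/tz.png

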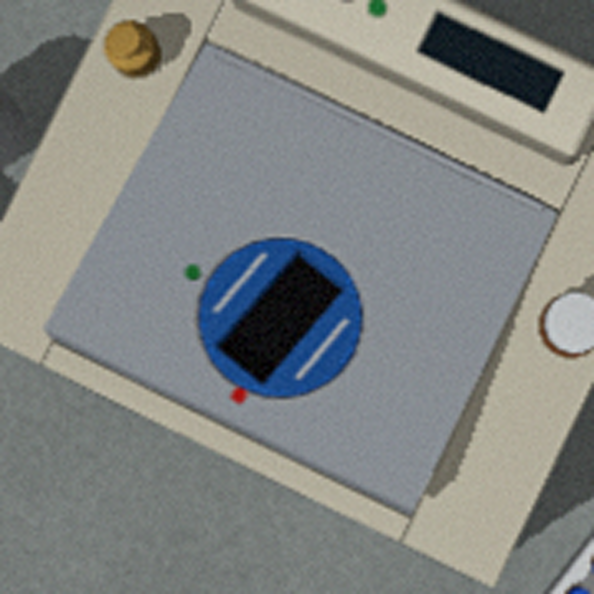

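View pics/scene0z.png

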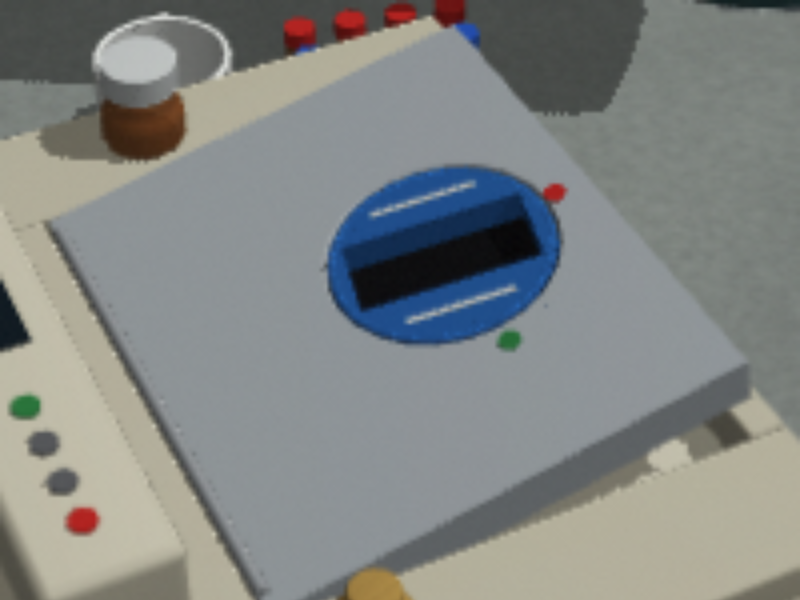

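Request:
servo_tool(rows=[[[0.5, -0.5, -0.4], -0.08], [[0.98, -0.95, -0.68], -0.16], [[0.98, -0.95, -0.68], -0.24], [[0.98, -0.95, -0.68], -0.32], [[0.98, -0.95, -0.68], -0.4], [[0.98, -0.95, -0.68], -0.447], [[0.98, -0.95, -0.68], -0.447]], grip=1)

```text
time: 0.73
tool_pos: [0.2568, -0.4057, 0.2598]
ee_rot: [-3.142, 0.0, 1.104]
wrist_force: [0.1, 0.9, -0.5]
width: 0.0511
```

Request:
servo_tool(rows=[[[0.5, -0.03, 0], 0], [[1, -0.07, 0], 0]])

```text
time: 0.9
tool_pos: [0.2874, -0.3323, 0.2587]
ee_rot: [-3.14, -0.001, 1.095]
wrist_force: [1.0, 1.2, -0.6]
width: 0.0376
```

Request:
servo_tool(rows=[[[0.5, -0.03, 0], 0], [[1, -0.07, 0], 0]])

```text
time: 1.07
tool_pos: [0.3191, -0.257, 0.2594]
ee_rot: [-3.141, -0.0, 1.098]
wrist_force: [1.1, -0.3, -1.3]
width: 0.0242
```

Request:
servo_tool(rows=[[[0.5, -0.03, 0], 0], [[1, -0.07, 0], 0]])

```text
time: 1.23
tool_pos: [0.3503, -0.1828, 0.2596]
ee_rot: [3.142, -0.0, 1.098]
wrist_force: [0.1, -0.4, 0.5]
width: 0.0111
```

Request:
servo_tool(rows=[[[0.5, -0.03, 0], 0], [[1, -0.07, 0], 0]])

```text
time: 1.4
tool_pos: [0.3815, -0.1088, 0.2597]
ee_rot: [3.141, 0.0, 1.099]
wrist_force: [1.6, -0.1, -0.6]
width: 0.0006
```

Request:
servo_tool(rows=[[[0.5, -0.03, 0], 0], [[1, -0.07, 0], 0]])

```text
time: 1.57
tool_pos: [0.4127, -0.0348, 0.2597]
ee_rot: [3.141, 0.0, 1.099]
wrist_force: [1.2, 0.1, -0.4]
width: 0.0007
```

Request:
servo_tool(rows=[[[0.5, -0.03, 0], 0], [[1, -0.07, 0], 0]])

```text
time: 1.73
tool_pos: [0.4439, 0.0392, 0.2597]
ee_rot: [3.141, 0.0, 1.099]
wrist_force: [0.5, -1.4, -0.1]
width: 0.0007
```

Request:
servo_tool(rows=[[[0.5, -0.03, 0], 0], [[1, -0.07, 0], 0], [[1, -0.07, 0], 0]])

```text
time: 1.98
tool_pos: [0.4758, 0.1168, 0.2582]
ee_rot: [-3.138, -0.002, 1.107]
wrist_force: [0.0, -0.1, -1.5]
width: 0.0004
```

Request:
servo_tool(rows=[[[0.5, -0.04, 0], 0], [[1, -0.08, 0], 0], [[1, -0.08, 0], 0]])

```text
time: 2.23
tool_pos: [0.5061, 0.1898, 0.2576]
ee_rot: [-3.138, -0.0, 1.105]
wrist_force: [-1.0, -1.2, -1.0]
width: 0.0007
```

Request:
servo_tool(rows=[[[0.2, 0, 0.4], 0], [[0.37, 0, 0.85], 0], [[0.37, 0, 0.85], 0], [[0.37, 0, 0.85], 0]])

```text
time: 2.57
tool_pos: [0.5169, 0.2104, 0.1892]
ee_rot: [-3.137, 0.006, 1.101]
wrist_force: [0.5, -0.4, 0.4]
width: 0.0006
```

Run:
```python
from m import *
snap('scene','scene1'); print(robot.get_obs()['tool_pos'])
```

```text
[0.51824492 0.21060815 0.19205632]
```

View pics/scene1.png

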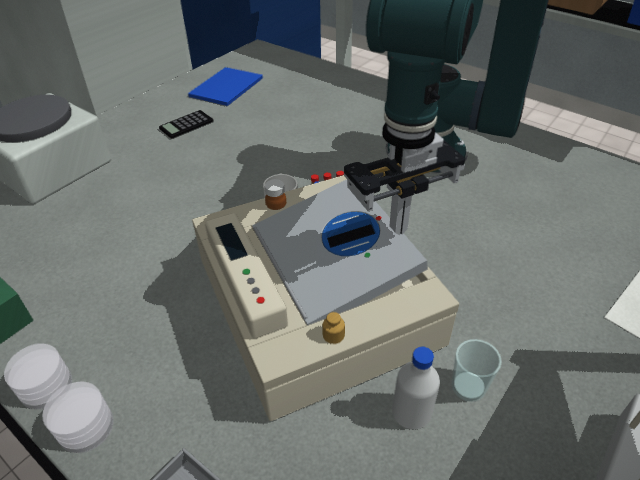

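The fingertips, at about (400,230), hover over plain panel between the disc and the front edge. Next I'll push down gradually.

Request:
servo_tool(rows=[[[0, 0, 0.15], 0], [[0, 0, 0.27], 0], [[0, 0, 0.37], 0], [[0, 0, 0.46], 0], [[0, 0, 0.55], 0], [[0, 0, 0.63], 0], [[0, 0, 0.7], 0], [[0, 0, 0.75], 0], [[0, 0, 0.78], 0]])

```text
time: 3.37
tool_pos: [0.5182, 0.2119, 0.1286]
ee_rot: [-3.141, 0.001, 1.102]
wrist_force: [-1.2, 1.0, 1.0]
width: 0.0003
```

Request:
servo_tool(rows=[[[0, 0, 0.03], 0], [[0, 0, 0.05], 0], [[0, 0, 0.05], 0]])

```text
time: 3.62
tool_pos: [0.5187, 0.2117, 0.1251]
ee_rot: [3.141, 0.0, 1.102]
wrist_force: [-0.3, -0.2, -0.7]
width: 0.0001
```

Request:
servo_tool(rows=[[[0, 0, 0.02], 0], [[0, 0, 0.03], 0], [[0, 0, 0.03], 0]])

```text
time: 3.87
tool_pos: [0.519, 0.2117, 0.1243]
ee_rot: [3.14, -0.0, 1.102]
wrist_force: [-2.5, -0.5, 4.5]
width: 0.0005
```

Request:
servo_tool(rows=[[[0, 0, 0.01], 0], [[0, 0, 0.02], 0], [[0, 0, 0.02], 0]])

```text
time: 4.12
tool_pos: [0.519, 0.2117, 0.1242]
ee_rot: [3.139, -0.001, 1.102]
wrist_force: [-4.0, -0.8, 10.3]
width: 0.0003
```

Request:
servo_tool(rows=[[[0, 0, 0.02], 0], [[0, 0, 0.03], 0], [[0, 0, 0.03], 0]])

```text
time: 4.37
tool_pos: [0.5191, 0.2117, 0.1241]
ee_rot: [3.139, -0.002, 1.102]
wrist_force: [-7.6, -2.4, 17.4]
width: 0.001
```

Request:
servo_tool(rows=[[[0, 0, -0.15], 0], [[0, 0, -0.5], 0], [[0, 0, -0.99], 0], [[0, 0, -0.99], 0]])

```text
time: 4.7
tool_pos: [0.5225, 0.2126, 0.2069]
ee_rot: [3.13, -0.01, 1.102]
wrist_force: [0.2, -0.1, 1.4]
width: 0.0005
```

Request:
servo_tool(rows=[[[0, -0.5, -0.4], 0], [[0, -1, -0.4], 0], [[0, -1, -0.4], 0]])

```text
time: 4.95
tool_pos: [0.4451, 0.2504, 0.2336]
ee_rot: [3.14, -0.005, 1.105]
wrist_force: [0.4, 0.7, 0.8]
width: 0.0004
```

Run:
```python
from m import *
print(robot.get_obs()['tool_pos'])
for c in ['scene','top','wrist']: snap(c,c+'2')
a=cv2.imread('pics/top2.png')[130:310,180:360];cv2.imwrite('pics/tz2.png',cv2.resize(a,None,fx=3.3,fy=3.3,interpolation=cv2.INTER_CUBIC))
```

```text
[0.44509906 0.25036385 0.23355577]
```

View pics/scene2.png

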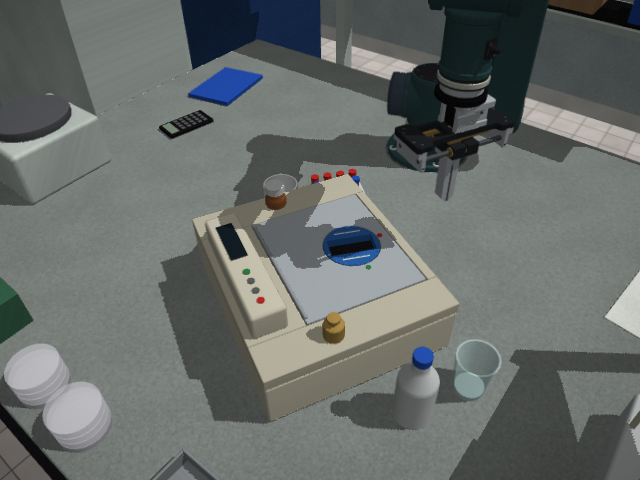

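View pics/tz2.png

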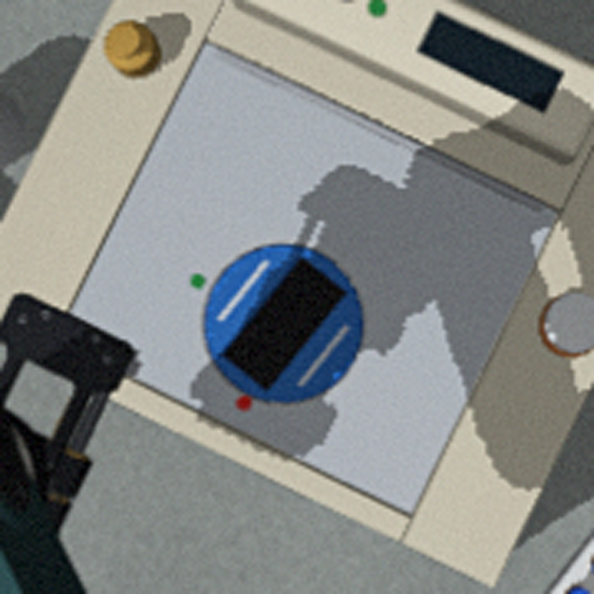

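View pics/wrist2.png

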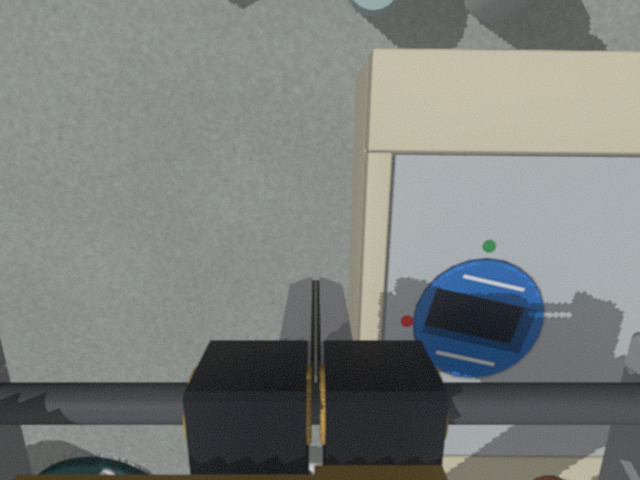

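The panel is now flush: the scene view shows no gap. The slot runs slightly off the red-dot axis. Next I'll measure the disc and slot at z = 0.124.

```bash
cat >> m.py <<'E'
def meas(t,roi):
    c=blue(t,roi); e=cv2.fitEllipse(cv2.convexHull(c.astype(np.float32)))
    P=plane(t,c,0.124)[:,:2]; C=P.mean(0)
    (cx,cy),r=cv2.minEnclosingCircle(P.astype(np.float32)*1000)
    hsv=cv2.cvtColor(t['pixels'],cv2.COLOR_RGB2HSV)
    m=np.zeros(hsv.shape[:2],np.uint8); cv2.ellipse(m,e,255,-1); m=cv2.erode(m,np.ones((5,5)))
    w=cv2.bitwise_and(m,cv2.inRange(hsv,(0,0,105),(180,80,255)))
    L=[]
    for q in cv2.findContours(w,cv2.RETR_EXTERNAL,cv2.CHAIN_APPROX_NONE)[0]:
        if cv2.contourArea(q)>=8:
            p=plane(t,q.reshape(-1,2),0.124)[:,:2].astype(np.float32)*1000
            v=cv2.fitLine(p,cv2.DIST_L2,0,.01,.01).ravel(); L.append((np.round(p.mean(0),1).tolist(),round(float(np.ptp(p@v[:2])),1),round(float(np.degrees(np.arctan(v[1]/v[0]))),1)))
    return plane(t,[e[0]],0.124)[0],(cx,cy,r),L
E
python3 - <<'E'
from m import *
for n,roi in (('top2',(220,185,310,270)),('wrist2',(400,240,560,395)),('scene2',(310,210,395,275))):
    t=np.load(f'pics/{n}.npz'); print(n,meas(t,roi))
E
```

```text
top2 (array([0.53335632, 0.12814357, 0.124     ]), (533.5611572265625, 128.24334716796875, 51.58335494995117), [([511.3999938964844, 102.4000015258789], 48.9, -40.4), ([555.4000244140625, 154.5], 47.6, -40.3)])
wrist2 (array([0.53499278, 0.13150116, 0.124     ]), (534.0564575195312, 129.5290069580078, 51.6683349609375), [([512.4000244140625, 102.5], 50.2, -40.1), ([556.0999755859375, 154.6999969482422], 50.3, -40.0)])
scene2 (array([0.53493963, 0.1318902 , 0.124     ]), (533.385498046875, 130.6315155029297, 52.132205963134766), [])
```

Request:
servo_tool(rows=[[[-0.2, 0.35, 0.2], 0], [[-0.39, 0.69, 0.4], 0], [[-0.39, 0.69, 0.4], 0]])

```text
time: 5.35
tool_pos: [0.4838, 0.19, 0.1931]
ee_rot: [-3.139, 0.008, 1.096]
wrist_force: [-0.3, -0.2, -0.8]
width: 0.0003
```

Request:
servo_tool(rows=[[[-0.2, 0.4, 0.3], 0], [[-0.395, 0.695, 0.7], 0], [[-0.395, 0.695, 0.7], 0], [[-0.395, 0.695, 0.7], 0], [[-0.395, 0.695, 0.7], 0]])

```text
time: 5.77
tool_pos: [0.5179, 0.1416, 0.1418]
ee_rot: [-3.14, 0.0, 1.101]
wrist_force: [0.4, -0.3, -0.1]
width: 0.0002
```

Run:
```python
from m import *
o=robot.get_obs();print(o['tool_pos'],o['ee_rot'])
for c in ['wrist','scene']: snap(c,c+'3')
d=o['tool_pos'][:2]-np.array([.5338,.1287]); print(d@[.452,.892],d@[.892,-.452])
a=cv2.imread('pics/scene3.png')[150:330,240:480];cv2.imwrite('pics/sz3.png',cv2.resize(a,None,fx=3.3,fy=3.3,interpolation=cv2.INTER_CUBIC))
```

```text
[0.51794033 0.14162885 0.14180903] [-3.14033192e+00  4.44850012e-04  1.10055322e+00]
0.0043639657137151755 -0.019990664310589407
```

View pics/wrist3.png

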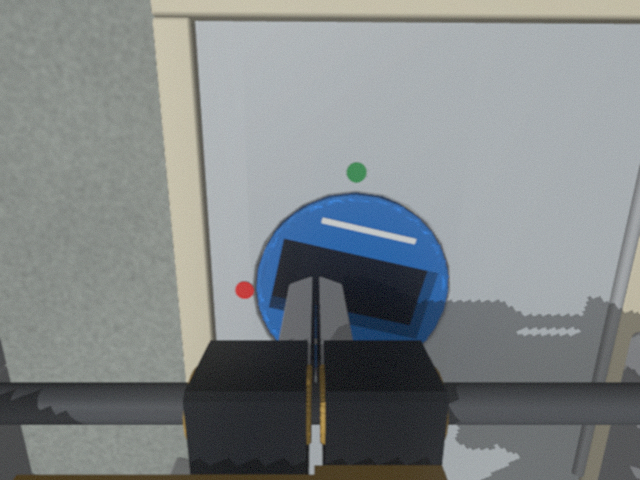

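View pics/sz3.png

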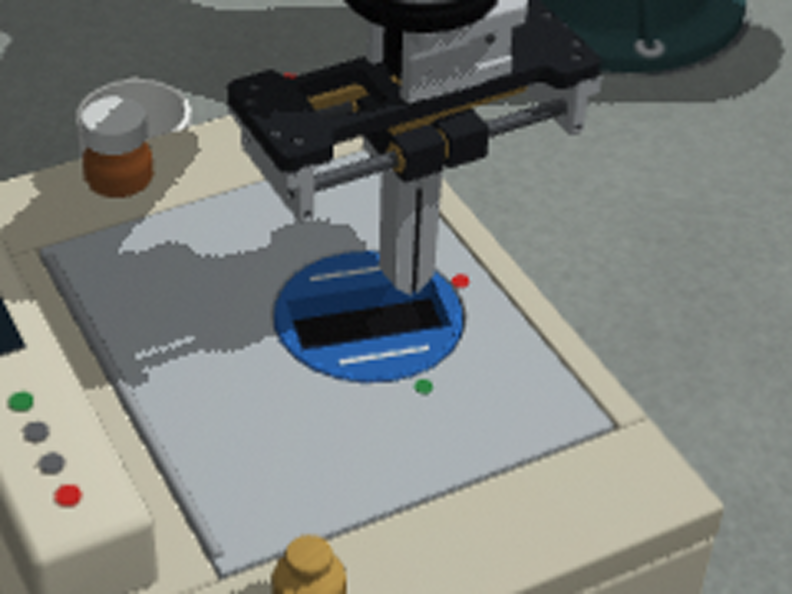

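The closed fingertips sit just above the red-dot end of the slot, and position and image agree. Next I'll insert them.

Request:
servo_tool(rows=[[[0.01, -0.03, 0.0], 0], [[0.01, -0.04, 0.15], 0], [[0.01, -0.04, 0.27], 0], [[0.01, -0.04, 0.34], 0], [[0.01, -0.04, 0.36], 0], [[0.01, -0.04, 0.36], 0]])

```text
time: 6.37
tool_pos: [0.5143, 0.1441, 0.1121]
ee_rot: [-3.14, 0.001, 1.102]
wrist_force: [0.0, 0.7, 0.5]
width: 0.0003
```

Request:
servo_tool(rows=[[[0.06, 0.02, 0], 0], [[0.11, 0.035, 0], 0], [[0.13, 0.05, 0], 0], [[0.15, 0.07, 0], 0], [[0.17, 0.09, 0], 0], [[0.185, 0.115, 0], 0], [[0.2, 0.14, 0], 0], [[0.2, 0.14, 0], 0]])

```text
time: 7.03
tool_pos: [0.5303, 0.1486, 0.1135]
ee_rot: [-3.14, 0.012, 1.1]
wrist_force: [-7.6, -12.3, 4.3]
width: 0.0006
```

Run:
```python
from m import *
o=robot.get_obs()
d=o['tool_pos'][:2]-np.array([.5338,.1287]); print(d@[.452,.892],d@[.892,-.452],o['wrist_force'])
snap('scene','scene4')
a=cv2.imread('pics/scene4.png')[150:330,240:480];cv2.imwrite('pics/sz4.png',cv2.resize(a,None,fx=3.3,fy=3.3,interpolation=cv2.INTER_CUBIC))
```

```text
0.016117851679089707 -0.012116616608729916 [ -7.64632049 -12.27405192   4.32879261]
```

View pics/sz4.png

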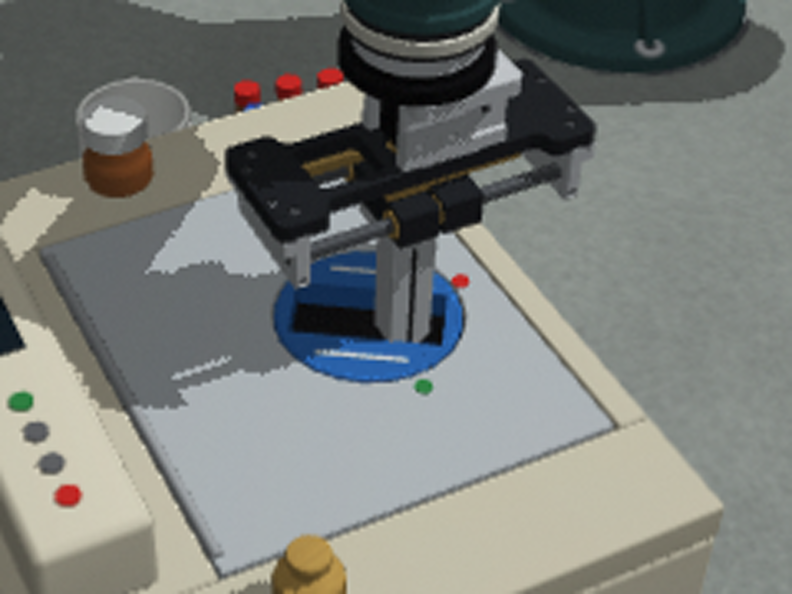

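The disc has turned to about 35°, but the finger pushes with its inner corner, which gives a short lever and about 14 N. I'll turn the tool along with the slot so the finger's face pushes instead.

Request:
servo_tool(rows=[[[0, -0.01, 0], 0.079], [[0.01, -0.02, 0], 0.158], [[0.02, -0.02, 0], 0.237], [[0.04, -0.016, 0], 0.316], [[0.048, -0.016, 0], 0.39], [[0.062, 0.01, 0], 0.44], [[0.075, 0.04, 0], 0.5], [[0.075, 0.04, 0], 0.5]])

```text
time: 7.75
tool_pos: [0.5366, 0.1556, 0.1136]
ee_rot: [3.139, 0.005, 0.313]
wrist_force: [-6.5, -4.6, 3.2]
width: 0.0004
```

Run:
```python
from m import *
o=robot.get_obs()
d=o['tool_pos'][:2]-np.array([.5338,.1287]); print(o['tool_pos'],d@[.452,.892],d@[.892,-.452],o['wrist_force'])
snap('scene','scene5')
a=cv2.imread('pics/scene5.png')[150:330,240:480];cv2.imwrite('pics/sz5.png',cv2.resize(a,None,fx=3.3,fy=3.3,interpolation=cv2.INTER_CUBIC))
```

```text
[0.536593   0.15555989 0.11363672] 0.02522145797959217 -0.00964931146050916 [-6.46323952 -4.60836365  3.21642659]
```

View pics/sz5.png

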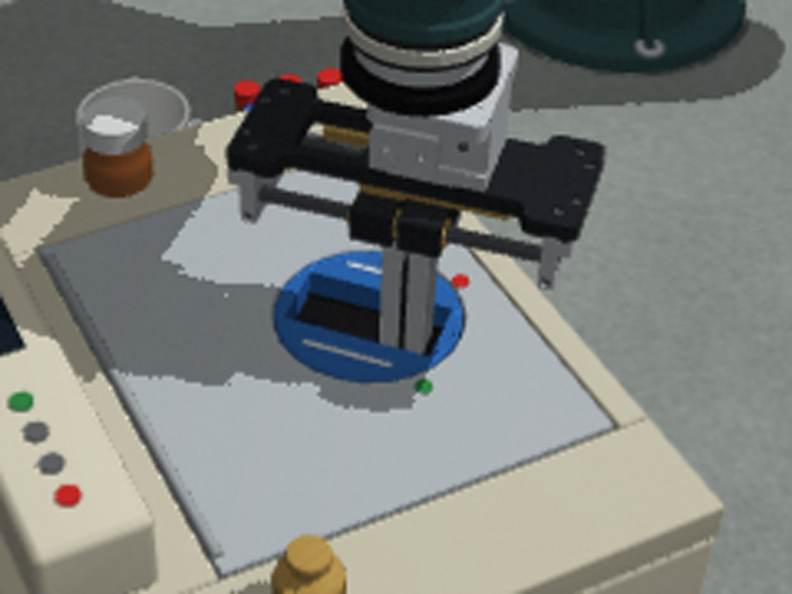

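Request:
servo_tool(rows=[[[0.04, 0.02, 0], 0.078], [[0.074, 0.046, 0], 0.156], [[0.107, 0.075, 0], 0.234], [[0.135, 0.108, 0], 0.311], [[0.159, 0.145, 0], 0.389], [[0.174, 0.173, 0], 0.444], [[0.186, 0.2, 0], 0.5], [[0.186, 0.2, 0], 0.5]])

```text
time: 8.47
tool_pos: [0.5547, 0.1467, 0.1135]
ee_rot: [3.139, 0.006, -0.472]
wrist_force: [-7.5, -0.6, 3.4]
width: 0.0004
```

Request:
servo_tool(rows=[[[0.02, 0, 0], 0], [[0.03, 0, 0], 0], [[0.03, 0, 0], 0], [[0.03, 0, 0], 0]])

```text
time: 8.8
tool_pos: [0.5547, 0.1466, 0.1135]
ee_rot: [3.138, 0.01, -0.468]
wrist_force: [-11.4, 1.6, 5.7]
width: 0.0009
```

Run:
```python
from m import *
o=robot.get_obs()
d=o['tool_pos'][:2]-np.array([.5338,.1287]); f=o['wrist_force'][:2];print(o['tool_pos'],d@[.452,.892],d@[.892,-.452],f@[.452,.892],f@[.892,-.452])
snap('scene','scene6')
a=cv2.imread('pics/scene6.png')[150:330,240:480];cv2.imwrite('pics/sz6.png',cv2.resize(a,None,fx=3.3,fy=3.3,interpolation=cv2.INTER_CUBIC))
```

```text
[0.55473838 0.14663407 0.1134629 ] 0.025461339918055496 0.010570828908919739 -3.7708051166017964 -10.870837029886328
```

View pics/sz6.png

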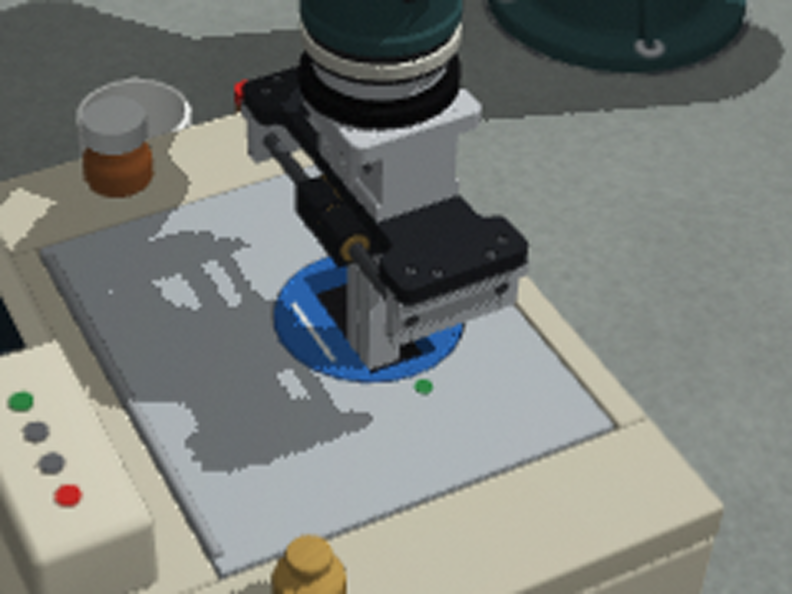

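The finger didn't move (0 mm) while the force rose from 7 to 11 N, so it looks like the stop. I'll give one firmer push to confirm, then back off, rise and look.

Request:
servo_tool(rows=[[[0.03, 0, 0], 0], [[0.06, 0, 0], 0], [[0.06, 0, 0], 0], [[0.06, 0, 0], 0]])

```text
time: 9.18
tool_pos: [0.5549, 0.1465, 0.1135]
ee_rot: [3.136, 0.02, -0.467]
wrist_force: [-21.6, 5.3, 12.0]
width: 0.0006
```

Request:
servo_tool(rows=[[[-0.09, 0, 0], 0], [[-0.16, 0, 0], 0], [[-0.16, 0, 0], 0], [[-0.16, 0, 0], 0]])

```text
time: 9.52
tool_pos: [0.5529, 0.1493, 0.1139]
ee_rot: [-3.141, -0.002, -0.469]
wrist_force: [-0.1, 0.5, 0.6]
width: 0.0002
```

Request:
servo_tool(rows=[[[0, 0, -0.1], 0], [[0, 0, -0.4], 0], [[0, 0, -0.8], 0], [[0, 0, -1], 0], [[0, 0, -1], 0]])

```text
time: 9.93
tool_pos: [0.5554, 0.1493, 0.1997]
ee_rot: [-3.135, -0.009, -0.469]
wrist_force: [-0.5, 0.1, 2.0]
width: 0.0005
```

Request:
servo_tool(rows=[[[-0.4, 0, -0.3], 0], [[-0.8, 0, -0.6], 0], [[-1, 0, -0.7], 0], [[-1, 0, -0.7], 0]])

```text
time: 10.27
tool_pos: [0.48, 0.1868, 0.2524]
ee_rot: [-3.137, -0.004, -0.466]
wrist_force: [1.4, 0.2, 1.2]
width: 0.0004
```

Request:
servo_tool(rows=[[[-0.4, 0, 0], 0], [[-0.8, 0, 0], 0], [[-0.8, 0, 0], 0], [[-0.8, 0, 0], 0]])

```text
time: 10.6
tool_pos: [0.4234, 0.2141, 0.248]
ee_rot: [3.14, 0.0, -0.468]
wrist_force: [0.1, 0.4, -0.3]
width: 0.0004
```

Run:
```python
from m import *
print(robot.get_obs()['tool_pos'])
for c in ['scene','top']: snap(c,c+'7')
print(meas(np.load('pics/top7.npz'),(220,185,310,270)))
a=cv2.imread('pics/top7.png')[130:310,180:360];cv2.imwrite('pics/tz7.png',cv2.resize(a,None,fx=3.3,fy=3.3,interpolation=cv2.INTER_CUBIC))
```

```text
[0.42340985 0.2141336  0.24801566]
(array([0.53328858, 0.12805361, 0.124     ]), (533.2564697265625, 128.08914184570312, 51.669002532958984), [([504.20001220703125, 144.8000030517578], 47.5, 63.2), ([562.7999877929688, 111.30000305175781], 47.6, 62.9)])
```

View pics/tz7.png

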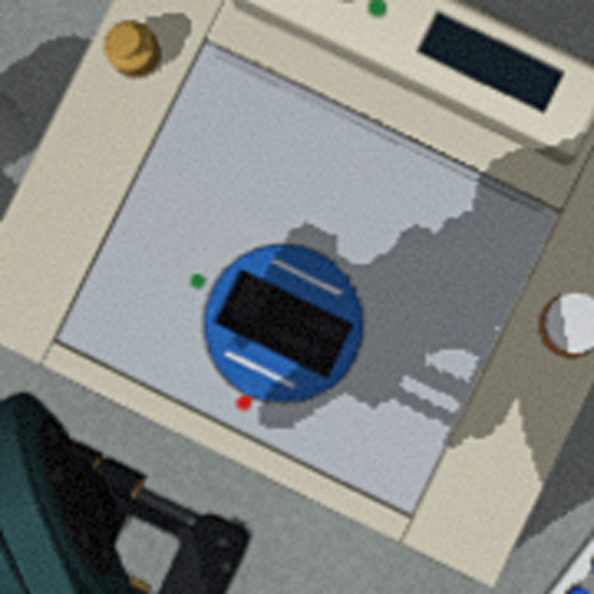

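View pics/scene7.png

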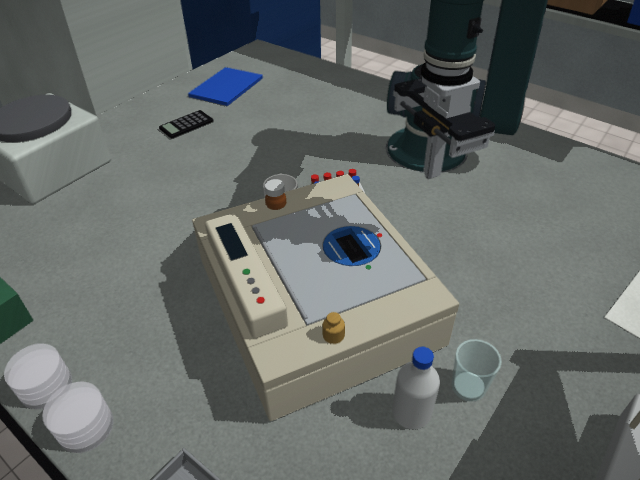

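The slot's white lines lie at 63.05°, against about 63.2° for the analyser's y axis, so the slot points at the green dot. The panel is flush, nothing else has moved, and the arm is clear.

```bash
python3 -c "
from bench import robot
print(robot.close_job())"
```

```text
the job is handed in; nothing more can be done
None
```

The panel is shut and its blue fastener is locked. I handed the job in at about 10.7 s of the 48 s allowed.

- **Shutting the panel:** I pushed it down with the closed fingertips on its plain front part until it met the stop. The tips held at z = 0.124 m while the force rose to about 17 N, and the pictures afterwards showed the panel flush.
- **Turning the fastener:** The slot started about 13° round. I set the fingertips in its red-dot end and pushed it clockwise. For the first stretch the finger pressed with a corner (about 14 N), so I then turned the tool along with the slot. At the end it stayed put under about 22 N sideways, which is the stop.
- **Last checks:** The slot lines measured 63.0° against about 63.2° for the analyser's y axis, with one end at the green dot. The disc centre had moved less than 0.5 mm in the top view. The jar, weight, rack, mug, bottle and beaker looked unmoved by eye, and the arm was well clear.
- **Small disagreement:** The finger stopped about 1.4 mm short of where I had predicted, which is within the 2 mm camera calibration. No check failed.

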